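# Dispense the ball into the blue cup with the rocker gate

### The arm

A 6-joint arm with a two-finger parallel gripper is mounted at the origin on the work surface. World frame = base frame: x ahead of the robot, y to its left, z up, the work surface at z = 0. Lengths are in m, angles in rad, forces in N, time in s.
With the tool pointing down it reaches from about 0.375 to 0.9 m from the base axis. Payload 3.1 kg.
Tool frame: the origin (TCP) lies on the centre line of the jaws, within the pads' length; the fingertips stand 8 mm ahead of it and the grasp point (between the pads) lies 11 mm behind it; z points along the fingers, y is the line along which they close (so a half turn about z gives the same grasp; the last joint's range is limited). The gripper opens to 85 mm and grips with 20 to 120 N. Pads are 22 mm wide; open, the fingers measure 114 mm over their backs; the gripper's body (76 mm by 85 mm) begins 54 mm behind the grasp point. The pads swing forward as they close: fully open they stand 13 mm farther back than shut.
Start: joints at [-0.178, 0.527, 1.433, -0, 1.181, -0.178], TCP at [0.625, 0, 0.239] pointing down, gripper open.
Joint ranges: [-3.08, 3.08], [-0.75, 2.2], [0.22, 2.44], [-1.43, 4.57], [0, 2.65], [-2.85, 2.85]. Speed limits (rad/s): [2.79, 2.79, 3.14, 3.14, 3.14, 3.14].

### API

Orientations are given as a unit quaternion [x, y, z, w].
In Python, from station import * gives the robot as it stands.
- The arm moves only by the tool play_rows, never from a script. Its argument "rows" is a list of rows, each a list of 3 entries, a list of its own where there are three numbers: the turn, a rotation vector about the tool's x, y, z in degrees, then the shift along the tool's x, y, z in mm, then the closure, from 0 (fully open) to 1 (shut). In form: [[[ax, ay, az], [dx, dy, dz], jaw], ...]. A call has 1 to 12 rows; each row shifts and turns the commanded pose from where the row before left it, along the tool's axes as they then stand; what a row does not reach is not made up. A row lasts 1/12 s, in which the tool goes at most 41.7 mm and 7.16 degrees, less where a joint would pass 70% of its speed; a pose out of reach is approached as far as the arm can. A call with a gripper value outside its range is refused whole. The fingers move at their own pace and stop on an object; "grip_force" is the grip in N (left out, the last holds). Time passes only in rows, so rows that do not move let the fingers close. It gives the time, the measured TCP pose, the force, the opening and the grip force at its end, in the units of the state.
- sense(): the state, without advancing time (a new reading comes with each control period).
- snapshot(name): name is "scene" or "side" or "wrist"; returns (picture, depth): 384x512x3 uint8, red, green, blue; 384x512 float32, m along the optical axis (not along the pixel's ray), 0 where there is no reading.
- get_calibration(name): a dict with "vfov" (degrees; the focal length in pixels is half the picture's height over the tangent of half this angle, whatever the lens; pixels are square), "cx", "cy" (the principal point, pixels), "k1" (the pictures are not rectified: a ray, as slopes to the right and down, at radius r is drawn at 1 + k1 r^2 times it, then the intrinsics apply), "xyz" and "attitude" of the camera in the world. Camera axes: x right, y down, z forward; pixel columns grow to the right and rows downward; lengths in m; the calibration is good to about 2 mm. A picture is of the moment at which its call begins: read the wrist's pose just before it. get_calibration takes no time and is no camera call; for the wrist camera it gives the pose at the moment of the call.
- sign_off(): hands the job in; it is judged then, once.
The state is a dict: "t": time; "q": joint angles; "qd": joint speeds; "tau": joint torques, N m; "tcp_pos": TCP position; "tool_rot": TCP orientation; "force": force on the tool from outside, world axes, zero at the start; "ft_torque": the same for the moment, N m; "finger_gap": opening from 0.0 (shut) to 1.0 (fully open); "gripper_force": force on a finger pad.
Only numpy, scipy, OpenCV 4.12 (cv2) and the standard library are available. Lean on these libraries where they do the work, as an engineer would, in place of code of your own. Each camera call takes 0.05 s, during which the arm holds its last target. There are 200 camera calls.

### The job

Push the turntable round until the blue cup stands under the mouth of the clear chute, then press down the red paddle of the rocking lever so that the orange gate at its other end lifts and the golden ball rolls out and drops into the blue cup. Then let go, so that the gate closes again, with the ball resting in the blue cup. Only push and press: nothing is picked up, the ball and the gate are not touched by the robot, and the other things on the counter stay where they are.

Things in the scene. Friction and masses are not known exactly. Their poses are not given: they have to be found in the camera images.
- dispenser: Ball dispenser fixed to the counter; origin on the counter under the chute's centre line, y along the chute, downhill. Base plate x -75 to 55, y -100 to 75, 12 mm thick. Clear chute 36 mm wide, y 5 to 155, walls z 80 to 122 mm, floor sloping 10 degrees; beyond y 112 no floor: the ball falls straight down. Blue posts x -63 to -27, y -23 to 3, up to z 140, carry the lever.
- chute_mouth (a point): The opening in the underside of the chute's downhill end (30 x 40 mm), its centre, 80 mm above the counter; 80 mm horizontally from the turntable's axis.
- lever (a joint): Angle (rad) of the rocking lever, a steel bar along the dispenser's y at x -45 mm, its pivot at y -10, z 130: 0 at rest with the gate shut, grows as the paddle is pressed down, stop at 0.38. A spring returns it to 0. The ball can pass from about 0.30 on, and needs about half a second to roll out.
- paddle (a point): Red press plate on the uphill end of the lever, 45 x 40 x 8 mm; this point is the centre of its top face, 140 mm above the counter at rest, z up out of the face at rest. It is 95 mm from the pivot (dispenser -y side) and sinks 35 mm to the stop; pressing takes about 2 N at first and 5 N at the stop.
- gate (a point): Orange gate plate at the lever's downhill end, 24 mm wide, 6 thick, 31 high; this point is the middle of its lower edge, 4 to 6 mm above the chute floor at rest. Lifts about 35 mm.
- ball: Polished golden pyrite ball, 26 mm diameter, about 50 g, loose, waiting in the chute uphill of the gate. The origin is a point of its surface and turns with it: use ball_center.
- ball_center (a point): Centre of the ball.
- turntable: Foot of the wooden turntable, fixed to the counter; origin on the counter on the turning axis, z up. The wooden platter is 250 mm in diameter, its top 35 mm above the counter.
- platter (a joint): Angle (rad) of the platter, growing anticlockwise seen from above; 0 (or any full turn) is when the blue cup is under the chute mouth. Turns freely either way without stops, on a bearing with some drag (about 1 N of push at the cups); pushed slowly it stops within a few mm when the push stops.
- blue_cup (a point): Blue open cup fixed on the platter, 72 mm outside diameter, walls 4 mm, 36 mm tall (rim 71 mm above the counter, 9 mm below the chute); this point is the centre of its underside, 35 mm above the counter and 80 mm from the turning axis. The floor inside is 4 mm thick. Any cup can be pushed on its outside to turn the platter.
- white_cup (a point): White cup, the same form, 120 degrees anticlockwise (from above) of the blue one on the platter.
- green_cup (a point): Green cup, the same form, 120 degrees clockwise (from above) of the blue one on the platter.
- basalt: Loose chunk of black basalt, about 100 x 85 x 54 mm; origin under it. Bystander.
- mineral_box: Loose clear acrylic mineral box, 82 x 102 x 44 mm; origin under its centre. Bystander.
- calipers: Loose chrome calipers lying flat, 190 mm along their y, jaws to 51 mm in +x, 16 mm high; origin under the middle of the beam. Bystander.
- hardness_pick: Loose yellow hardness pick lying along its y, from -63 to 65 mm, 14 mm thick; origin under it. Bystander.
- sample_jar: Loose glass jar, 56 mm diameter, 75 mm tall; origin under its centre. Bystander.
- loupe: Loose folding loupe, 34 x 76 x 18 mm, lens at its origin, handle to -y. Bystander.
- streak_plate: Loose white ceramic streak plate, 50 x 70 x 8 mm; origin under its centre. Bystander.

How it is judged:
By the outcome, as a careful person would: the job done as asked, in the order asked, and still so for the second after the job is handed in, with the robot touching nothing.
It also fails if it takes over 64 s, if anything falls off the work surface, if the arm or the gripper's body presses on something with over 40 N, if the wrist force passes 120 N, or if a joint passes its speed limit or range.

## Working session

There is one attempt and no reset: what is moved stays moved. The work goes in short steps, Python scripts to look and compute and a tool call to move; the robot and the scene stay as the last step left them, time stands still between calls to the robot, and variables do not carry over. Pictures are saved under pics/ and viewed, at most 10 in all, crops included, and the job is handed in when it is done.

Besides the shell and the picture viewer there is one more tool, called after "Call:" as name(argument=value, ...) on one line, values as JSON. play_rows: Moves the arm, as the interface text tells. Its arguments: {"type":"object","properties":{"rows":{"type":"array","items":{"type":"array"}},"grip_force":{"type":"number"}},"required":["rows"]}

```bash
mkdir -p pics; cat > h.py <<'E'
from station import *
import numpy as np, cv2
from scipy.spatial.transform import Rotation as R
def shot(n,f=None):
    c=get_calibration(n); im,d=snapshot(n)
    if f: cv2.imwrite('pics/'+f,im[:,:,::-1])
    return c,im,d
def rays(c,uv):
    uv=np.atleast_2d(np.array(uv,float)); f=192/np.tan(np.radians(c['vfov'])/2)
    p=(uv-[c['cx'],c['cy']])/f; q=p.copy()
    for _ in range(20): q=p/(1+c['k1']*(q**2).sum(1,keepdims=True))
    a=np.array(c['attitude']); M=R.from_quat(a).as_matrix() if a.size==4 else a.reshape(3,3)
    return np.array(c['xyz']),np.c_[q,np.ones(len(q))]@M.T
def onplane(c,uv,z):
    o,d=rays(c,uv); return o+d*((z-o[2])/d[:,2:])
def cloud(c,d):
    v,u=np.mgrid[:384,:512]; o,r=rays(c,np.c_[u.ravel(),v.ravel()])
    return (o+r*d.reshape(-1,1)).reshape(384,512,3)
E
python3 - <<'E'
from h import *
for n in('scene','side'):
    c,im,d=shot(n,n+'0.png'); print(n,c,(d>0).mean())
print(sense()['t'],sense()['tcp_pos'],sense()['tool_rot'])
E
```

```text
scene {'vfov': 48.68877494826367, 'cx': 256.1891505913408, 'cy': 193.6222851689151, 'k1': -0.05147008878050411, 'xyz': array([ 1.19043387, -0.5018337 ,  1.02007931]), 'attitude': array([ 0.82812551,  0.43285892, -0.16116938, -0.31759366])} 0.995880126953125
side {'vfov': 51.72022336162369, 'cx': 258.0894950482972, 'cy': 192.95391814543828, 'k1': -0.03496471441429189, 'xyz': array([-0.11630497, -0.63002776,  0.62867474]), 'attitude': array([ 0.79085776, -0.35855709,  0.19645107, -0.4553985 ])} 0.9958038330078125
0.1 [6.24386855e-01 1.38610461e-04 2.38457544e-01] [ 7.07096280e-01  7.07116644e-01 -5.49033348e-04 -7.75024391e-04]
```

View pics/scene0.png

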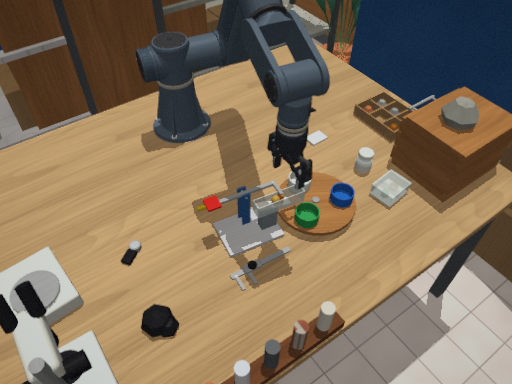

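View pics/side0.png

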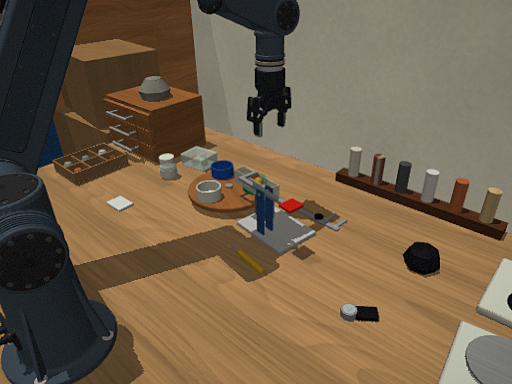

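The scene view shows the red paddle at (212,203), the posts at (244,205), the chute running to (302,190), and the cups: blue (342,195), green (307,215), white (about 298,180). The side view has the white cup at (208,190), blue at (222,170) and the paddle at (291,206).

```bash
python3 - <<'E'
from h import *
for n in('scene','side'):
    c,im,d=shot(n); P=cloud(c,d); h=cv2.cvtColor(im,cv2.COLOR_RGB2HSV).astype(int); H,S,V=h[...,0],h[...,1],h[...,2]
    near=(np.hypot(P[...,0]-.6,P[...,1]+.05)<.45)&(P[...,2]>.004)&(P[...,2]<.2)
    for k,m in dict(red=((H<6)|(H>174))&(S>190)&(V>100),blue=(H>105)&(H<125)&(S>130),green=(H>50)&(H<85)&(S>120),yel=(H>20)&(H<32)&(S>180)&(V>120)).items():
        m=(m&near).astype(np.uint8); q,l,st,ce=cv2.connectedComponentsWithStats(m)
        for i in range(1,q):
            if st[i,4]>25:
                p=P[l==i]; print(n,k,st[i,4],ce[i].round(),'med',np.median(p,0).round(3),'min',np.percentile(p,3,0).round(3),'max',np.percentile(p,97,0).round(3))
                if k in('blue','green'):
                    t=p[(p[:,2]>.066)&(p[:,2]<.076)]
                    if len(t)>8:
                        A=np.c_[2*t[:,:2],np.ones(len(t))]; s=np.linalg.lstsq(A,(t[:,:2]**2).sum(1),rcond=None)[0]; print('  rim',s[:2].round(4),np.sqrt(s[2]+s[:2]@s[:2]).round(4),len(t))
    # platter: brown at z 35mm
    m=(abs(P[...,2]-.035)<.004)&near&(np.hypot(P[...,0]-.62,P[...,1]+0)<.3); p=P[m]; print('platter',len(p),np.percentile(p,[1,50,99],axis=0).round(3).tolist())
    if len(p)>50:
        hu=cv2.minEnclosingCircle(p[:,:2].astype(np.float32)); print(hu)
E
```

```text
scene red 183 [212. 203.] med [ 0.51  -0.165  0.14 ] min [ 0.488 -0.183  0.136] max [ 0.531 -0.147  0.143]
scene blue 456 [342. 195.] med [0.638 0.215 0.052] min [0.608 0.178 0.037] max [0.673 0.243 0.072]
  rim [0.6403 0.2105] 0.0329 87
scene blue 249 [244. 208.] med [ 0.538 -0.074  0.076] min [ 0.507 -0.084  0.02 ] max [ 0.541 -0.063  0.139]
  rim [ 0.5236 -0.0729] 0.0161 25
scene green 507 [307. 215.] med [0.637 0.076 0.049] min [0.608 0.039 0.036] max [0.675 0.106 0.072]
  rim [0.6409 0.0732] 0.0335 88
scene yel 31 [201. 207.] med [ 0.407 -0.154  0.012] min [ 0.4   -0.164  0.007] max [ 0.414 -0.142  0.017]
platter 2130 [[0.489, -0.051, 0.031], [0.626, 0.147, 0.035], [0.72, 0.254, 0.039]]
((0.7005211710929871, 0.054893024265766144), 0.2594949007034302)
side red 186 [291. 205.] med [ 0.505 -0.166  0.14 ] min [ 0.487 -0.184  0.136] max [ 0.526 -0.146  0.142]
side blue 363 [222. 170.] med [0.633 0.206 0.057] min [0.607 0.176 0.039] max [0.674 0.245 0.072]
  rim [0.6415 0.2115] 0.0334 73
side blue 175 [260. 210.] med [ 0.507 -0.07   0.08 ] min [ 0.505 -0.08   0.032] max [ 0.511 -0.055  0.139]
  rim [ 0.576 -0.07 ] 0.0689 20
side blue 148 [269. 213.] med [ 0.536 -0.074  0.061] min [ 0.533 -0.084  0.016] max [ 0.539 -0.062  0.104]
  rim [ 0.5381 -0.0734] 0.0083 17
platter 1305 [[0.48, -0.084, 0.031], [0.563, 0.106, 0.036], [0.903, 0.26, 0.039]]
((0.7030062675476074, 0.055859100073575974), 0.2574177384376526)
```

Call:
play_rows(rows=[[[0, 0, 0], [35, -10.5, 0], 1], [[0, 0, 0], [35, -10.5, 0], 1], [[0, 0, 0], [35, -10.5, 0], 1], [[0, 0, 0], [35, -10.5, 0], 1], [[0, 0, 0], [35, -10.5, 0], 1], [[0, 0, 0], [36, -10.5, 0], 1], [[0, 0, 0], [0, 0, 0], 1], [[0, 0, 0], [0, 0, 36], 1], [[0, 0, 0], [0, 0, 36], 1], [[0, 0, 0], [0, 0, 36], 1], [[0, 0, 0], [0, 0, 20], 1], [[0, 0, 0], [0, 0, 0], 1]])

```text
t: 1.2
tcp_pos: [0.5583, 0.21, 0.1063]
tool_rot: [0.707, 0.707, -0.004, -0.003]
force: [-0.9, 0.1, -0.1]
finger_gap: -0.003
gripper_force: 0.0
```

```bash
python3 - <<'E'
from h import *
s=sense();print(s['t'],s['tcp_pos'],s['force'],s['finger_gap'])
c,im,d=shot('scene'); cv2.imwrite('pics/a.png',cv2.resize(im[120:280,170:400,::-1],None,fx=3,fy=3))
c=np.array([.601,.142])
a=np.radians(np.arange(120,-4,-4.)); p=.08*np.c_[np.cos(a),np.sin(a)]*1000
print(np.diff(p,axis=0)[:, ::-1].round(1).tolist())
E
```

```text
1.2 [0.55831541 0.20998504 0.10631062] [-0.8957322   0.09732796 -0.13257461] -0.0034323489412818693
[[2.6, 4.9], [2.3, 5.1], [1.9, 5.2], [1.5, 5.4], [1.2, 5.5], [0.8, 5.5], [0.4, 5.6], [0.0, 5.6], [-0.4, 5.6], [-0.8, 5.5], [-1.2, 5.5], [-1.5, 5.4], [-1.9, 5.2], [-2.3, 5.1], [-2.6, 4.9], [-3.0, 4.7], [-3.3, 4.5], [-3.6, 4.3], [-3.9, 4.0], [-4.1, 3.7], [-4.4, 3.4], [-4.6, 3.1], [-4.8, 2.8], [-5.0, 2.4], [-5.2, 2.1], [-5.3, 1.7], [-5.4, 1.4], [-5.5, 1.0], [-5.6, 0.6], [-5.6, 0.2]]
```

View pics/a.png

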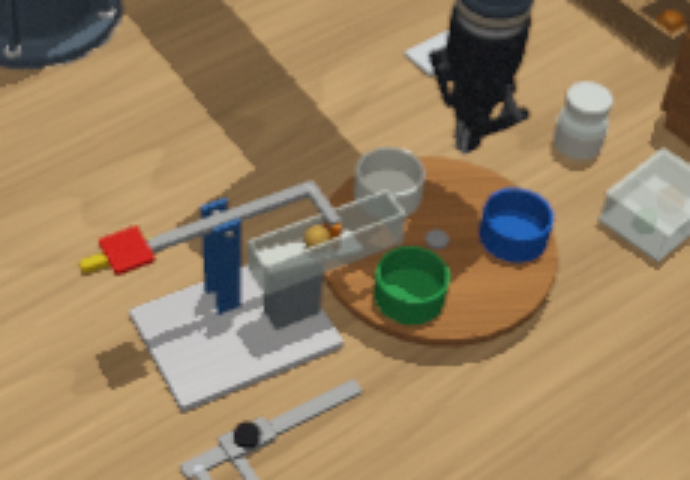

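The crop shows the closed fingers (480,130) above the gap between the white (390,180) and blue (515,225) cups. The ball (317,235) is behind the gate, and the chute end is at (395,212).

Call:
play_rows(rows=[[[0, 0, 0], [0, 0, 24], 1], [[0, 0, 0], [0, 0, 24], 1], [[0, 0, 0], [0, 0, 0], 1], [[0, 0, 0], [4.9, 10, 0], 1], [[0, 0, 0], [3.4, 10.6, 0], 1], [[0, 0, 0], [1.2, 5.5, 0], 1], [[0, 0, 0], [0.8, 5.5, 0], 1], [[0, 0, 0], [0.4, 5.6, 0], 1], [[0, 0, 0], [0, 5.6, 0], 1], [[0, 0, 0], [-0.4, 5.6, 0], 1], [[0, 0, 0], [-0.8, 5.5, 0], 1], [[0, 0, 0], [-1.2, 5.5, 0], 1]])

```text
t: 2.25
tcp_pos: [0.6215, 0.2191, 0.0632]
tool_rot: [0.707, 0.707, -0.0, -0.0]
force: [-2.3, -0.4, 0.5]
finger_gap: 0.002
gripper_force: 0.7
```

Call:
play_rows(rows=[[[0, 0, 0], [-1.5, 5.4, 0], 1], [[0, 0, 0], [-1.9, 5.2, 0], 1], [[0, 0, 0], [-2.3, 5.1, 0], 1], [[0, 0, 0], [-2.6, 4.9, 0], 1], [[0, 0, 0], [-3, 4.7, 0], 1], [[0, 0, 0], [-3.3, 4.5, 0], 1], [[0, 0, 0], [-3.6, 4.3, 0], 1], [[0, 0, 0], [-3.9, 4, 0], 1], [[0, 0, 0], [-4.1, 3.7, 0], 1], [[0, 0, 0], [-4.4, 3.4, 0], 1], [[0, 0, 0], [-4.6, 3.1, 0], 1], [[0, 0, 0], [-4.8, 2.8, 0], 1]])

```text
t: 3.25
tcp_pos: [0.6732, 0.179, 0.0635]
tool_rot: [0.707, 0.707, 0.0, 0.0]
force: [-1.5, 1.5, -0.2]
finger_gap: -0.002
gripper_force: 0.5
```

Call:
play_rows(rows=[[[0, 0, 0], [-5, 2.4, 0], 1], [[0, 0, 0], [-5.2, 2.1, 0], 1], [[0, 0, 0], [-5.3, 1.7, 0], 1], [[0, 0, 0], [-5.4, 1.4, 0], 1], [[0, 0, 0], [-5.5, 1, 0], 1], [[0, 0, 0], [-4, 0.5, 0], 1], [[0, 0, 0], [-2, 0.2, 0], 1], [[0, 0, 0], [0, 0, 0], 1], [[0, 0, 0], [3, 0, 0], 1], [[0, 0, 0], [0, 0, -35], 1], [[0, 0, 0], [0, 0, -35], 1], [[0, 0, 0], [0, 0, 0], 1]])

```text
t: 4.25
tcp_pos: [0.6868, 0.1508, 0.1408]
tool_rot: [0.707, 0.707, 0.005, 0.005]
force: [1.7, -0.2, 0.5]
finger_gap: 0.004
gripper_force: 0.0
```

```bash
cat >> h.py <<'E'
def cups():
    for n in('scene','side'):
        c,im,d=shot(n); P=cloud(c,d); h=cv2.cvtColor(im,cv2.COLOR_RGB2HSV).astype(int); H,S=h[...,0],h[...,1]
        near=(np.hypot(P[...,0]-.601,P[...,1]-.142)<.13)&(abs(P[...,2]-.070)<.004)
        for k,m in dict(blue=(H>105)&(H<125)&(S>130),green=(H>50)&(H<85)&(S>120),white=(S<60)).items():
            t=P[m&near][:,:2]
            if len(t)>15:
                s=np.linalg.lstsq(np.c_[2*t,np.ones(len(t))],(t**2).sum(1),rcond=None)[0]; r=np.sqrt(s[2]+s[:2]@s[:2]); v=s[:2]-[.601,.142]
                print(n,k,len(t),s[:2].round(4),'r',r.round(4),'ang',np.degrees(np.arctan2(v[1],v[0])).round(1),'rad',np.hypot(*v).round(4))
E
python3 - <<'E'
from h import *
cups(); print(sense()['t'],sense()['tcp_pos'],sense()['force'])
c,im,d=shot('scene'); cv2.imwrite('pics/b.png',cv2.resize(im[120:280,170:400,::-1],None,fx=3,fy=3))
E
```

```text
scene blue 84 [0.6674 0.0978] r 0.0334 ang -33.7 rad 0.0798
scene green 38 [0.5288 0.107 ] r 0.0331 ang -154.1 rad 0.0802
scene white 44 [0.5906 0.1337] r 0.071 ang -141.5 rad 0.0133
side blue 17 [0.6664 0.0982] r 0.0347 ang -33.8 rad 0.0788
side green 94 [0.5294 0.1067] r 0.0333 ang -153.8 rad 0.0798
side white 104 [0.6398 0.1732] r 0.0716 ang 38.8 rad 0.0498
4.35 [0.6834321  0.15041253 0.13585772] [-1.28943873  0.33852502 -0.8818567 ]
```

View pics/b.png

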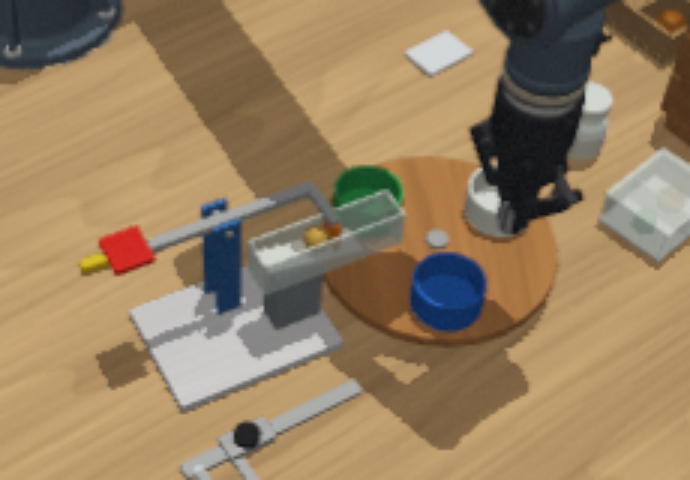

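Crop: blue cup at (449,290), white (495,205) beside the fingers, green (368,190). The visible base plate corners are (132,316), (185,406) and (341,345), and the chute-end top corners are (406,214) and (384,196).

```bash
python3 - <<'E'
from h import *
c=get_calibration('scene'); f=lambda L:np.array(L)/3+[170,120]-.33
B=onplane(c,f([[185,406],[341,345],[132,316]]),.012)[:,:2]
T=onplane(c,f([[406,214],[384,196]]),.122)[:,:2]; print(B.round(4),T.round(4))
loc=np.array([[55,-100],[55,75],[-75,-100],[18,155],[-18,155],[-45,-105]])/1000
W=np.r_[B,T,[[.508,-.165]]]
a=loc-loc.mean(0);b=W-W.mean(0);th=np.arctan2((a[:,0]*b[:,1]-a[:,1]*b[:,0]).sum(),(a*b).sum())
M=np.array([[np.cos(th),-np.sin(th)],[np.sin(th),np.cos(th)]]);t=W.mean(0)-M@loc.mean(0)
print(np.degrees(th),t,(loc@M.T+t-W).round(4))
for y in(.132,.1325):
    m=M@[0,y]+t; v=m-[.601,.142]; print(m,np.hypot(*v),np.degrees(np.arctan2(v[1],v[0])))
print('paddle',M@[-.045,-.105]+t)
E
```

```text
[[ 0.6088 -0.1705]
 [ 0.6359 -0.0067]
 [ 0.4893 -0.1563]] [[0.6093 0.0838]
 [0.5791 0.0812]]
-8.478209448719435 [ 0.57140996 -0.06901705] [[ 0.0023 -0.0055]
 [ 0.001   0.0038]
 [-0.0068 -0.0006]
 [ 0.0028 -0.0022]
 [-0.0026  0.0057]
 [ 0.0034 -0.0012]]
[0.59087115 0.06154046] 0.08109458401474332 -97.17508111288825
[0.59094486 0.06203499] 0.08059471413234241 -97.16699735696723
paddle [ 0.51142122 -0.16623511]
```

Call:
play_rows(rows=[[[0, 0, 0], [7.5, -30, 0], 1], [[0, 0, 0], [7.5, -30, 0], 1], [[0, 0, 0], [7.5, -30, 0], 1], [[0, 0, 0], [7.5, -30, 0], 1], [[0, 0, 0], [7, -28, 0], 1], [[0, 0, 0], [0, 0, 0], 1], [[0, 0, 0], [0, 0, 30], 1], [[0, 0, 0], [0, 0, 30], 1], [[0, 0, 0], [0, 0, 12], 1], [[0, 0, 0], [0, 0, 0], 1], [[0, 0, 0], [8.5, 7, 0], 1], [[0, 0, 0], [8, 8, 0], 1]])

```text
t: 5.4
tcp_pos: [0.5495, 0.2038, 0.0618]
tool_rot: [0.707, 0.707, 0.0, -0.0]
force: [-0.5, -0.0, 0.8]
finger_gap: -0.001
gripper_force: 0.0
```

```bash
python3 - <<'E'
from h import *
s=sense();v=s['tcp_pos'][:2]-np.array([.601,.142]);print(s['tcp_pos'],s['force'],np.degrees(np.arctan2(v[1],v[0])),np.hypot(*v))
a=np.radians(np.arange(130,61,-4.)); p=.08*np.c_[np.cos(a),np.sin(a)]*1000
print(np.diff(p,axis=0)[:, ::-1].round(1).tolist()); cups()
E
```

```text
[0.54954298 0.20379107 0.06180335] [-0.4740848  -0.04113806  0.81595617] 129.78611484204387 0.08041120200462798
[[3.4, 4.4], [3.1, 4.6], [2.8, 4.8], [2.4, 5.0], [2.1, 5.2], [1.7, 5.3], [1.4, 5.4], [1.0, 5.5], [0.6, 5.6], [0.2, 5.6], [-0.2, 5.6], [-0.6, 5.6], [-1.0, 5.5], [-1.4, 5.4], [-1.7, 5.3], [-2.1, 5.2], [-2.4, 5.0]]
scene blue 97 [0.667  0.0979] r 0.0337 ang -33.8 rad 0.0794
scene green 47 [0.5295 0.1073] r 0.0333 ang -154.1 rad 0.0795
scene white 121 [0.6084 0.1779] r 0.0584 ang 78.3 rad 0.0367
side blue 18 [0.592  0.1149] r 0.1036 ang -108.4 rad 0.0285
side green 101 [0.5291 0.1067] r 0.0333 ang -153.8 rad 0.0801
side white 90 [0.6293 0.1475] r 0.0751 ang 11.0 rad 0.0288
```

Seventeen 4° steps bring the pusher to about 62°. I'll slow down over the last few, then measure.

Call:
play_rows(rows=[[[0, 0, 0], [3.4, 4.4, 0], 1], [[0, 0, 0], [3.1, 4.6, 0], 1], [[0, 0, 0], [2.8, 4.8, 0], 1], [[0, 0, 0], [2.4, 5, 0], 1], [[0, 0, 0], [2.1, 5.2, 0], 1], [[0, 0, 0], [1.7, 5.3, 0], 1], [[0, 0, 0], [1.4, 5.4, 0], 1], [[0, 0, 0], [1, 5.5, 0], 1], [[0, 0, 0], [0.6, 5.6, 0], 1], [[0, 0, 0], [0.2, 5.6, 0], 1], [[0, 0, 0], [-0.2, 5.6, 0], 1], [[0, 0, 0], [-0.6, 5.6, 0], 1]])

```text
t: 6.5
tcp_pos: [0.6117, 0.2213, 0.0611]
tool_rot: [0.707, 0.707, -0.0, -0.0]
force: [-0.9, -1.1, -0.3]
finger_gap: -0.001
gripper_force: 0.7
```

Call:
play_rows(rows=[[[0, 0, 0], [-1, 5.5, 0], 1], [[0, 0, 0], [-1.2, 4.3, 0], 1], [[0, 0, 0], [-1, 3, 0], 1], [[0, 0, 0], [-0.8, 2, 0], 1], [[0, 0, 0], [0, 0, 0], 1], [[0, 0, 0], [0, 0, 0], 1]])

```text
t: 7.0
tcp_pos: [0.6269, 0.2174, 0.0616]
tool_rot: [0.707, 0.707, 0.001, 0.0]
force: [-0.3, 0.4, -0.8]
finger_gap: -0.002
gripper_force: 0.0
```

```bash
python3 - <<'E'
from h import *
s=sense();v=s['tcp_pos'][:2]-np.array([.601,.142]);print(s['tcp_pos'],s['force'],np.degrees(np.arctan2(v[1],v[0])),np.hypot(*v))
cups()
E
```

```text
[0.62689662 0.21738992 0.0615635 ] [-0.33161563  0.36290775 -0.75511623] 71.04227859860012 0.07971370141610754
scene blue 54 [0.6036 0.0624] r 0.0334 ang -88.1 rad 0.0797
scene green 64 [0.5306 0.1799] r 0.0332 ang 151.7 rad 0.0799
scene white 119 [0.6606 0.1784] r 0.0366 ang 31.4 rad 0.0698
side blue 28 [0.7271 0.0969] r 0.1604 ang -19.7 rad 0.1339
side green 89 [0.5308 0.18  ] r 0.0334 ang 151.5 rad 0.0798
side white 67 [0.655  0.1385] r 0.0689 ang -3.7 rad 0.0541
```

Call:
play_rows(rows=[[[0, 0, 0], [-1.5, 3.8, 0], 1], [[0, 0, 0], [-1.5, 3.5, 0], 1], [[0, 0, 0], [-1.2, 2.5, 0], 1], [[0, 0, 0], [-0.7, 1.5, 0], 1], [[0, 0, 0], [-0.4, 0.9, 0], 1], [[0, 0, 0], [0, 0, 0], 1], [[0, 0, 0], [0, 0, 0], 1]])

```text
t: 7.68
tcp_pos: [0.6389, 0.212, 0.0614]
tool_rot: [0.707, 0.707, 0.0, 0.0]
force: [0.1, -0.5, 0.2]
finger_gap: -0.002
gripper_force: 0.0
```

```bash
python3 - <<'E'
from h import *
s=sense();v=s['tcp_pos'][:2]-np.array([.601,.142]);print(s['tcp_pos'],s['force'],np.degrees(np.arctan2(v[1],v[0])),np.hypot(*v))
cups()
E
```

```text
[0.63886385 0.21195658 0.061412  ] [ 0.09764342 -0.46157434  0.1731348 ] 61.575624769900024 0.07954617789694954
scene blue 46 [0.5924 0.0628] r 0.0322 ang -96.2 rad 0.0797
scene green 65 [0.5375 0.19  ] r 0.0331 ang 142.9 rad 0.0796
scene white 122 [0.6585 0.1594] r 0.0421 ang 16.8 rad 0.0601
side blue 50 [0.6632 0.087 ] r 0.1046 ang -41.5 rad 0.083
side green 86 [0.5372 0.1901] r 0.0337 ang 143.0 rad 0.0799
side white 68 [0.6622 0.1606] r 0.044 ang 16.9 rad 0.064
```

The blue cup is at -97.05° against a target of -97.2°. I'll back off, go up and move over the paddle.

Call:
play_rows(rows=[[[0, 0, 0], [2, -4, 0], 1], [[0, 0, 0], [2, -4, 0], 1], [[0, 0, 0], [0, 0, -30], 1], [[0, 0, 0], [0, 0, -36], 1], [[0, 0, 0], [0, 0, -36], 1], [[0, 0, 0], [0, 0, -36], 1], [[0, 0, 0], [0, 0, -36], 1], [[0, 0, 0], [0, 0, 0], 1]])

```text
t: 8.45
tcp_pos: [0.6345, 0.2173, 0.2445]
tool_rot: [0.707, 0.707, 0.007, 0.005]
force: [1.4, 0.2, 1.4]
finger_gap: -0.005
gripper_force: 0.0
```

Call:
play_rows(rows=[[[0, 0, 0], [-32, -10, 0], 1], [[0, 0, 0], [-32, -10, 0], 1], [[0, 0, 0], [-32, -10, 0], 1], [[0, 0, 0], [-32, -10, 0], 1], [[0, 0, 0], [-32, -10, 0], 1], [[0, 0, 0], [-32, -10, 0], 1], [[0, 0, 0], [-32, -10, 0], 1], [[0, 0, 0], [-32, -10, 0], 1], [[0, 0, 0], [-32, -10, 0], 1], [[0, 0, 0], [-32, -10, 0], 1], [[0, 0, 0], [-32, -10, 0], 1], [[0, 0, 0], [-30, -11, 0], 1]])

```text
t: 9.45
tcp_pos: [0.5085, -0.1672, 0.2353]
tool_rot: [0.707, 0.707, 0.0, 0.0]
force: [0.7, -0.5, -0.1]
finger_gap: -0.001
gripper_force: 0.0
```

Call:
play_rows(rows=[[[0, 0, 0], [0, 0, 20], 1], [[0, 0, 0], [0, 0, 20], 1], [[0, 0, 0], [0, 0, 20], 1], [[0, 0, 0], [0, 0, 0], 1], [[0, 0, 0], [0, 0, 0], 1]])

```text
t: 9.87
tcp_pos: [0.5085, -0.1653, 0.1746]
tool_rot: [0.707, 0.707, -0.0, -0.001]
force: [0.4, 0.1, 0.1]
finger_gap: -0.001
gripper_force: 0.0
```

```bash
python3 - <<'E'
from h import *
s=sense();print(s['t'],s['tcp_pos'],s['force'])
cups()
c,im,d=shot('scene'); a=cv2.resize(im[120:280,170:400,::-1],None,fx=2,fy=2)
c,im,d=shot('side'); b=cv2.resize(im[130:280,170:360,::-1],None,fx=2,fy=2)
o=np.zeros((620,460,3),np.uint8);o[:320]=a;o[320:620,:380]=b;cv2.imwrite('pics/c.png',o[:600])
E
```

```text
9.8667 [ 0.50847496 -0.16525989  0.17455206] [0.4136058  0.11183287 0.13003935]
scene blue 45 [0.5926 0.0626] r 0.0321 ang -96.0 rad 0.0799
scene green 80 [0.5377 0.19  ] r 0.0333 ang 142.8 rad 0.0795
scene white 103 [0.6626 0.1602] r 0.0394 ang 16.5 rad 0.0642
side blue 49 [0.5898 0.0623] r 0.0324 ang -98.0 rad 0.0805
side green 84 [0.537  0.1901] r 0.0334 ang 143.1 rad 0.08
side white 63 [0.6624 0.1272] r 0.0679 ang -13.5 rad 0.0632
```

View pics/c.png

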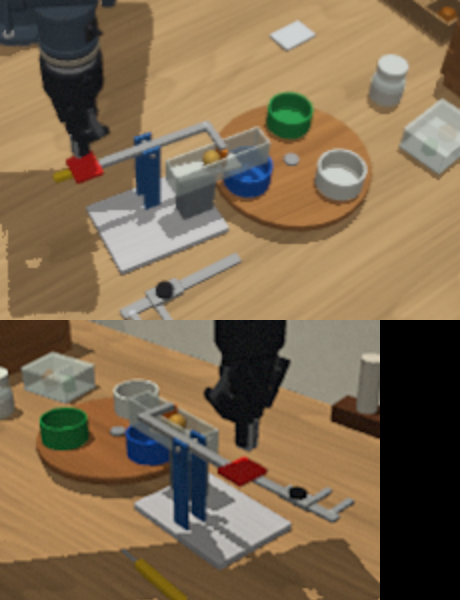

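The fingertips are centred over the red paddle, and the blue cup lies under the chute mouth, as seen at (247,175) in the top half. Now pressing.

Call:
play_rows(rows=[[[0, 0, 0], [0, 0, 12], 1], [[0, 0, 0], [0, 0, 8], 1], [[0, 0, 0], [0, 0, 6], 1], [[0, 0, 0], [0, 0, 6], 1], [[0, 0, 0], [0, 0, 6], 1], [[0, 0, 0], [0, 0, 6], 1], [[0, 0, 0], [0, 0, 6], 1], [[0, 0, 0], [0, 0, 4], 1], [[0, 0, 0], [0, 0, 1.5], 1], [[0, 0, 0], [0, 0, 0], 1], [[0, 0, 0], [0, 0, 0], 1], [[0, 0, 0], [0, 0, 0], 1]])

```text
t: 11.07
tcp_pos: [0.5095, -0.1658, 0.1201]
tool_rot: [0.707, 0.707, 0.0, 0.0]
force: [0.4, 0.5, 3.9]
finger_gap: 0.002
gripper_force: 1.9
```

Call:
play_rows(rows=[[[0, 0, 0], [0, 0, 0], 1], [[0, 0, 0], [0, 0, 0], 1], [[0, 0, 0], [0, 0, 0], 1], [[0, 0, 0], [0, 0, 0], 1], [[0, 0, 0], [0, 0, 0], 1], [[0, 0, 0], [0, 0, 0], 1]])

```text
t: 11.57
tcp_pos: [0.5095, -0.166, 0.1199]
tool_rot: [0.707, 0.707, 0.0, 0.0]
force: [0.4, 2.2, 5.1]
finger_gap: 0.001
gripper_force: 1.9
```

```bash
cat > look.py <<'E'
from h import *; import sys
s=sense();print(s['t'],s['tcp_pos'],s['force'])
c,im,d=shot('scene'); a=cv2.resize(im[140:240,190:350,::-1],None,fx=4,fy=4,interpolation=cv2.INTER_CUBIC)[:300]
c,im,d=shot('side'); b=cv2.resize(im[140:240,180:340,::-1],None,fx=4,fy=4,interpolation=cv2.INTER_CUBIC)[:300]
cv2.imwrite(sys.argv[1],np.r_[a,b])
E
python3 look.py pics/d.png
```

```text
11.5667 [ 0.50949028 -0.16600289  0.1198675 ] [0.4014335  2.19076188 5.10151057]
```

View pics/d.png

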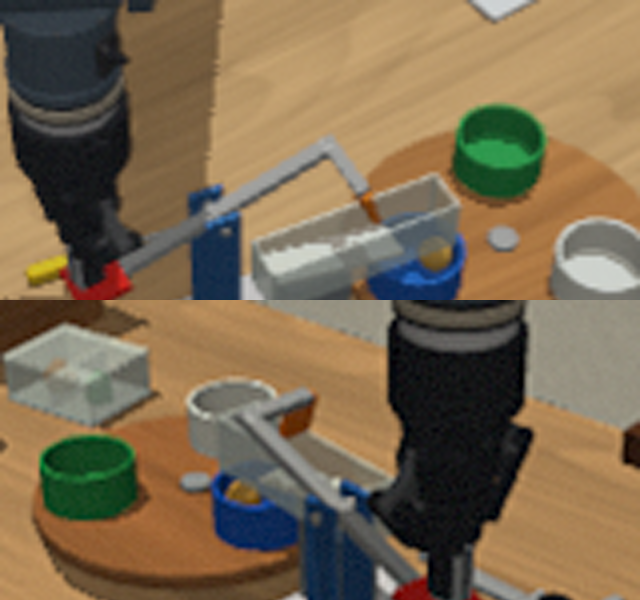

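The gate is up and the ball is in the blue cup: at (435,252) in the scene half and (242,491) in the side half. I'll release slowly and rise clear.

Call:
play_rows(rows=[[[0, 0, 0], [0, 0, -5], 1], [[0, 0, 0], [0, 0, -6], 1], [[0, 0, 0], [0, 0, -6], 1], [[0, 0, 0], [0, 0, -6], 1], [[0, 0, 0], [0, 0, -6], 1], [[0, 0, 0], [0, 0, -10], 1], [[0, 0, 0], [0, 0, -25], 1], [[0, 0, 0], [0, 0, -25], 1], [[0, 0, 0], [0, 0, 0], 1], [[0, 0, 0], [0, 0, 0], 1], [[0, 0, 0], [0, 0, 0], 1], [[0, 0, 0], [0, 0, 0], 1]])

```text
t: 12.67
tcp_pos: [0.5084, -0.1652, 0.2078]
tool_rot: [0.707, 0.707, -0.0, -0.001]
force: [-1.0, -0.2, 0.2]
finger_gap: 0.003
gripper_force: 0.0
```

```bash
python3 look.py pics/e.png; python3 -c "
from h import *
cups()"
```

```text
12.6667 [ 0.50839986 -0.16519607  0.20779535] [-0.95278776 -0.20658096  0.1620627 ]
scene blue 46 [0.5922 0.0624] r 0.0324 ang -96.3 rad 0.0801
scene green 70 [0.5376 0.1902] r 0.0334 ang 142.7 rad 0.0797
scene white 111 [0.6593 0.1554] r 0.0432 ang 13.0 rad 0.0598
side blue 38 [0.5897 0.0628] r 0.0325 ang -98.1 rad 0.08
side green 81 [0.5369 0.1906] r 0.0335 ang 142.8 rad 0.0805
side white 63 [0.6567 0.1313] r 0.0665 ang -10.9 rad 0.0568
```

View pics/e.png

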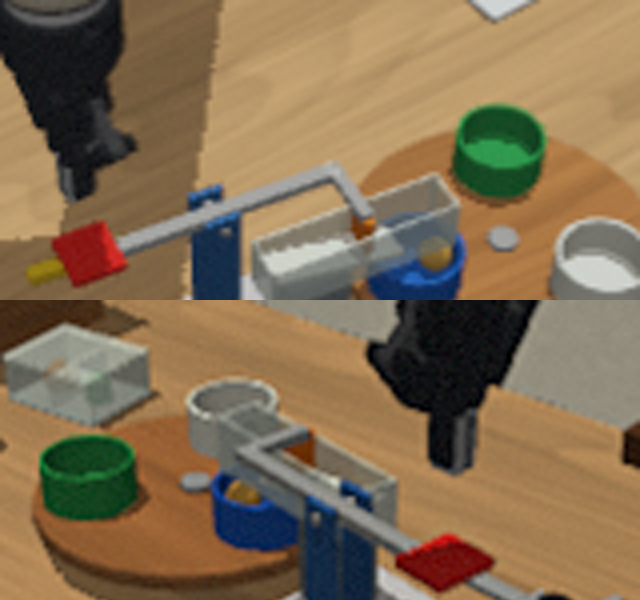

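The gate is shut again, the ball rests in the blue cup at (435,252), and the robot is clear.

```bash
python3 -c "
from station import *
print(sign_off())"
```

```text
the job is handed in; nothing more can be done
None
```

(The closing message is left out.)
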